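# Line up the standards on the sampler's loading rail

## Robot

A 6-joint arm with a two-finger parallel gripper is mounted at the origin on the work surface. World frame = base frame: x ahead of the robot, y to its left, z up, the work surface at z = 0. Lengths are in m, angles in rad, forces in N, time in s.
With the tool pointing down it reaches from about 0.275 to 0.875 m from the base axis. Payload 12.5 kg.
Tool frame: the origin (TCP) lies at the very end of the fingers, on their centre line; the grasp point (between the pads) lies 19 mm behind it; z points along the fingers, y is the line along which they close (so a half turn about z gives the same grasp; the last joint's range is limited). The gripper opens to 85 mm and grips with 20 to 120 N. Pads are 22 mm wide; open, the fingers measure 114 mm over their backs; the gripper's body (76 mm by 85 mm) begins 54 mm behind the grasp point. The pads swing forward as they close: fully open they stand 13 mm farther back than shut.
Start: joints at [-1.272, 0.351, 1.652, -0, 1.139, -0.085], TCP at [0.206, -0.51, 0.231] pointing down, gripper open.
Joint ranges: [-2.75, 2.75], [-0.79, 2.1], [0.01, 2.65], [-1.57, 4.71], [0.07, 3.14], [-2.87, 2.87]. Speed limits (rad/s): [2.22, 2.22, 2.79, 3.14, 3.14, 3.14].

## Interface

Orientations are given as a 3x3 rotation matrix whose columns are the frame's x, y, z axes.
In Python, from bench import manip gives the robot as it stands. Calls block until the motion is done:
- manip.move_ptp(position, orientation): joint-space move of the TCP to a pose.
- manip.move_l(position, attitude=None, max_speed=0.15): straight line of the TCP; attitude=None keeps the orientation; max_speed is the mean speed in m/s.
- manip.move_j(angles): joint-space move.
- manip.set_gripper(opening, effort=None): opening from 0.0 (shut) to 1.0 (fully open); effort is the grip in N (None keeps the last); returns when the fingers have stopped.
- manip.dwell(seconds).
- manip.inverse_kinematics(position, orientation): joint angles nearest the present ones, or None.
- manip.grab_frame(name): name is "scene" or "top"; returns (picture, depth): 480x640x3 uint8, red, green, blue; 480x640 float32, m along the optical axis (not along the pixel's ray), 0 where there is no reading.
- manip.get_calibration(name): a dict with "camera_matrix" (3x3 intrinsics, pixels), "k1" (the pictures are not rectified: a ray, as slopes to the right and down, at radius r is drawn at 1 + k1 r^2 times it, then the intrinsics apply), "R" (3x3) and "t" (3): a world point X has camera coordinates R X + t. Camera axes: x right, y down, z forward; pixel columns grow to the right and rows downward; lengths in m; the calibration is good to about 2 mm. A picture is of the moment at which its call begins. get_calibration takes no time and is no camera call.
A pose or a line that the arm cannot do raises manip.Unreachable and nothing moves.
- manip.sign_off(): hands the job in; it is judged then, once.
Trained networks look in the newest picture that a camera, given by its name, has taken for a name from the list of things; names that differ only in an ending like _2 or _b are one class to them, and where a whole thing is asked for, a point or a joint stands for the part that bears it (a point fixed in the world has none). Each returns a list of dicts, best first, with "confidence" (0 to 1); they miss things now and then, are a little off and sometimes report something else, mostly with a low value. They report only what shows in the picture. A call takes as long as a camera call. They do not tell look-alikes from the thing itself.
- manip.look_for(camera, name): "at" ([x, y, z] in m, in world coordinates, good to about 4 mm: the middle of the surface that is visible of it).
Readings, each from a call of its own:
- manip.current_time(): time.
- manip.current_qpos(): joint angles.
- manip.current_joint_vel(): joint speeds.
- manip.current_joint_torque(): joint torques, N m.
- manip.current_ee_pos(): TCP position.
- manip.current_tcp_rot(): TCP orientation.
- manip.current_force(): force on the tool from outside, world axes, zero at the start.
- manip.current_ft_torque(): the same for the moment, N m.
- manip.current_grip_width(): opening from 0.0 (shut) to 1.0 (fully open).
- manip.current_grip_force(): force on a finger pad.
Only numpy, scipy, OpenCV 4.12 (cv2) and the standard library are available. Lean on these libraries where they do the work, as an engineer would, in place of code of your own. Each camera call takes 0.05 s, during which the arm holds its last target. There are 200 camera calls.

## Task

Load the four amber glass jars with white caps onto the sampler's rail in order of size: the smallest on the pad right beside the sampling probe, then the next larger on each following pad, the largest on the pad farthest from the probe. Stand every jar upright and centred on its own black pad, let go of it, and never tip a jar over on the way.

Things in the scene. Friction and masses are not known exactly. Their poses are not given: they have to be found in the camera images.
- jar_1: The smallest of four closed cylindrical amber-glass jars with white screw caps, loose and standing upright on the table: 36 mm in diameter over its whole height (cap included), 40 mm tall, about 50 g. Origin: centre of its underside, z up.
- jar_2: The second smallest of four closed cylindrical amber-glass jars with white screw caps, loose and standing upright on the table: 42 mm in diameter over its whole height (cap included), 55 mm tall, about 90 g. Origin: centre of its underside, z up.
- jar_3: The second largest of four closed cylindrical amber-glass jars with white screw caps, loose and standing upright on the table: 48 mm in diameter over its whole height (cap included), 70 mm tall, about 140 g. Origin: centre of its underside, z up.
- jar_4: The largest of four closed cylindrical amber-glass jars with white screw caps, loose and standing upright on the table: 54 mm in diameter over its whole height (cap included), 85 mm tall, about 200 g. Origin: centre of its underside, z up.
- pad_a: Round black pad, one end pad of the row. The four pads (a, b, c, d in that sequence, 80 mm between centres, in a straight line along the y axis of each pad, a to d towards +y) are fixed on a flat aluminium rail, 84 mm wide, 480 mm long and 12 mm thick, which is fixed to the table. A pad is 68 mm in diameter and 3 mm thick; origin: centre of its underside, on the rail's top, so its upper face is 3 mm above the origin (15 mm above the table).
- pad_b: Round black pad, the pad next to pad_a. The four pads (a, b, c, d in that sequence, 80 mm between centres, in a straight line along the y axis of each pad, a to d towards +y) are fixed on a flat aluminium rail, 84 mm wide, 480 mm long and 12 mm thick, which is fixed to the table. A pad is 68 mm in diameter and 3 mm thick; origin: centre of its underside, on the rail's top, so its upper face is 3 mm above the origin (15 mm above the table).
- pad_c: Round black pad, the pad next to pad_d. The four pads (a, b, c, d in that sequence, 80 mm between centres, in a straight line along the y axis of each pad, a to d towards +y) are fixed on a flat aluminium rail, 84 mm wide, 480 mm long and 12 mm thick, which is fixed to the table. A pad is 68 mm in diameter and 3 mm thick; origin: centre of its underside, on the rail's top, so its upper face is 3 mm above the origin (15 mm above the table).
- pad_d: Round black pad, the other end pad of the row. The four pads (a, b, c, d in that sequence, 80 mm between centres, in a straight line along the y axis of each pad, a to d towards +y) are fixed on a flat aluminium rail, 84 mm wide, 480 mm long and 12 mm thick, which is fixed to the table. A pad is 68 mm in diameter and 3 mm thick; origin: centre of its underside, on the rail's top, so its upper face is 3 mm above the origin (15 mm above the table).
- probe: Sampling probe fixed on the rail 90 mm from the centre of one end pad (pad_a or pad_d, it varies), beyond it: a grey block 60 mm across the rail, 50 mm along it, 30 mm high, with a thin steel post and black arm, 134 mm high in all; the arm reaches 66 mm away from the robot. At the rail's other end is only a plain grey block 18 mm high. Origin: centre of its underside, on the rail's top.
There are look-alikes about, which are no part of the job. What is shaped like the jar_3 but yellow is not meant.

How it is judged:
At the end, for the whole second after the job is handed in: From the pad beside the probe outwards: smallest, second smallest, second largest, largest jar, each centred within 12 mm of its pad, its underside -1 to +7 mm from the pad's origin height (pad 3 mm thick), within 0.1 rad of upright and slower than 0.02 m/s (((horizontal distance between probe and pad_a below 0.15 m and horizontal distance between jar_1 and pad_a below 0.012 m and horizontal distance between jar_2 and pad_b below 0.012 m and horizontal distance between jar_3 and pad_c below 0.012 m and horizontal distance between jar_4 and pad_d below 0.012 m and z of jar_1 in the frame of pad_a between -0.001 and 0.007 m and z of jar_2 in the frame of pad_b between -0.001 and 0.007 m and z of jar_3 in the frame of pad_c between -0.001 and 0.007 m and z of jar_4 in the frame of pad_d between -0.001 and 0.007 m) or (horizontal distance between probe and pad_d below 0.15 m and horizontal distance between jar_1 and pad_d below 0.012 m and horizontal distance between jar_2 and pad_c below 0.012 m and horizontal distance between jar_3 and pad_b below 0.012 m and horizontal distance between jar_4 and pad_a below 0.012 m and z of jar_1 in the frame of pad_d between -0.001 and 0.007 m and z of jar_2 in the frame of pad_c between -0.001 and 0.007 m and z of jar_3 in the frame of pad_b between -0.001 and 0.007 m and z of jar_4 in the frame of pad_a between -0.001 and 0.007 m)) and angle between each of jar_1, jar_2, jar_3, jar_4's own z axis and vertical below 0.1 rad and linear speed of each of jar_1, jar_2, jar_3, jar_4 below 0.02 m/s); the robot touches nothing.
It fails at once if a jar is tipped over (leans more than 0.7 rad) (angle between any of jar_1, jar_2, jar_3, jar_4's own z axis and vertical above 0.7 rad).
It also fails if it takes over 102 s, if anything falls off the work surface, if the arm or the gripper's body presses on something with over 40 N, if the wrist force passes 120 N, or if a joint passes its speed limit or range.

## Working session

There is one attempt and no reset: what is moved stays moved. The work goes in short steps, each a Python script; the robot and the scene stay as the last script left them, time stands still between calls to the robot, and variables do not carry over. Pictures are saved under pics/ and viewed, at most 14 in all, crops included, and the job is handed in when it is done.

```bash
mkdir -p pics; ls; python3 - <<'E'
from bench import manip as m
import cv2,numpy as np
for c in("top","scene"):
    p,d=m.grab_frame(c); cv2.imwrite(f"pics/{c}0.png",p[:,:,::-1]); np.savez(f"{c}0.npz",p=p,d=d)
    k=m.get_calibration(c); print(c,k["camera_matrix"].round(1).tolist(),k["k1"],(-k["R"].T@k["t"]).round(3),k["R"].round(2).tolist())
    for n in("jar_1","jar_2","jar_3","jar_4","pad_a","probe"):
        print(n,[(np.round(r["at"],3).tolist(),round(r["confidence"],2)) for r in m.look_for(c,n)])
E
```

```text
pics
top [[548.6, 0.0, 320.4], [0.0, 548.6, 227.2], [0.0, 0.0, 1.0]] -0.14929856300144098 [0.435 0.005 1.128] [[0.01, -1.0, 0.01], [-1.0, -0.01, -0.08], [0.08, -0.01, -1.0]]
jar_1 [([0.337, 0.187, 0.068], 0.93), ([0.443, 0.075, 0.07], 0.77), ([0.442, -0.29, 0.08], 0.6), ([0.444, -0.082, 0.041], 0.59), ([0.446, 0.296, 0.053], 0.57), ([0.34, 0.086, 0.072], 0.57)]
jar_2 [([0.337, 0.187, 0.068], 0.93), ([0.443, 0.075, 0.07], 0.77), ([0.442, -0.29, 0.08], 0.6), ([0.444, -0.082, 0.041], 0.59), ([0.446, 0.296, 0.053], 0.57), ([0.34, 0.086, 0.072], 0.57)]
jar_3 [([0.337, 0.187, 0.068], 0.93), ([0.443, 0.075, 0.07], 0.77), ([0.442, -0.29, 0.08], 0.6), ([0.444, -0.082, 0.041], 0.59), ([0.446, 0.296, 0.053], 0.57), ([0.34, 0.086, 0.072], 0.57)]
jar_4 [([0.337, 0.187, 0.068], 0.93), ([0.443, 0.075, 0.07], 0.77), ([0.442, -0.29, 0.08], 0.6), ([0.444, -0.082, 0.041], 0.59), ([0.446, 0.296, 0.053], 0.57), ([0.34, 0.086, 0.072], 0.57)]
pad_a [([0.639, -0.044, 0.015], 0.77), ([0.671, 0.11, 0.016], 0.68), ([0.653, 0.032, 0.019], 0.6), ([0.626, -0.124, 0.017], 0.58)]
probe [([0.605, -0.218, 0.042], 0.8
[... 456 characters left out ...]
3, 0.064], 0.77), ([0.464, 0.071, 0.054], 0.75), ([0.458, -0.08, 0.037], 0.59), ([0.353, 0.186, 0.044], 0.57)]
jar_3 [([0.349, 0.087, 0.052], 0.89), ([0.454, 0.296, 0.039], 0.85), ([0.458, -0.293, 0.064], 0.77), ([0.464, 0.071, 0.054], 0.75), ([0.458, -0.08, 0.037], 0.59), ([0.353, 0.186, 0.044], 0.57)]
jar_4 [([0.349, 0.087, 0.052], 0.89), ([0.454, 0.296, 0.039], 0.85), ([0.458, -0.293, 0.064], 0.77), ([0.464, 0.071, 0.054], 0.75), ([0.458, -0.08, 0.037], 0.59), ([0.353, 0.186, 0.044], 0.57)]
pad_a [([0.642, -0.048, 0.012], 0.94), ([0.655, 0.026, 0.011], 0.84), ([0.672, 0.105, 0.017], 0.74), ([0.628, -0.13, 0.019], 0.67)]
probe [([0.631, -0.214, 0.042], 0.97), ([0.653, 0.026, 0.012], 0.47)]
```

View pics/top0.png

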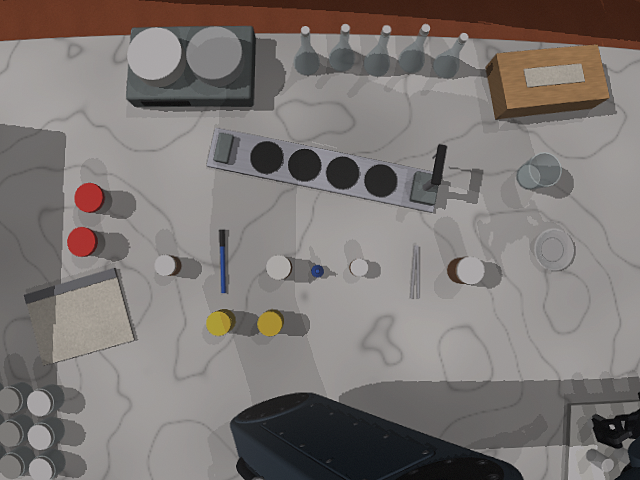

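View pics/scene0.png

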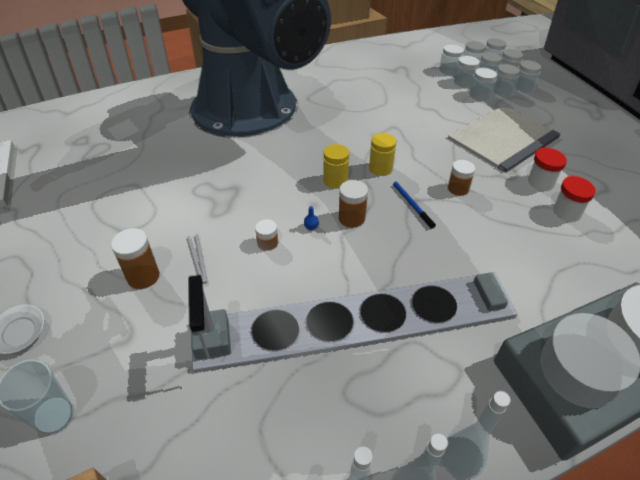

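The top view shows white-capped amber jars at px (465,270) jar_4, (279,267) jar_3, (168,265) jar_2 and (359,267) jar_1. The pads run from (267,157) to (381,181). The probe is at (425,187), beside the pad at y≈-0.124, so that pad is pad_a. Yellow jars at (220,323) and (270,323) are look-alikes.

```bash
cat > h.py <<'E'
from bench import manip as m
import numpy as np, cv2
def world_plane(cam,z):
    """world xy of every pixel, taken at height z"""
    k=m.get_calibration(cam); v,u=np.mgrid[:480,:640]
    q=cv2.undistortPoints(np.stack([u,v],-1).reshape(-1,1,2).astype(float),k["camera_matrix"],np.array([k["k1"],0,0,0]))[:,0]
    r=np.c_[q,np.ones(len(q))]@k["R"]; c=-k["R"].T@k["t"]
    return (c+r*((z-c[2])/r[:,2])[:,None])[:,:2].reshape(480,640,2), r.reshape(480,640,3), c
def blob(p,z,guess,rad,test):
    W,_,_=world_plane("top",z); w=W[test(p.astype(int))&(np.linalg.norm(W-guess,axis=2)<rad)].astype(np.float32)
    return w.mean(0),np.ptp(w,0)
white=lambda p:(p.min(2)>135)&(np.ptp(p,axis=2)<40)
dark=lambda p:p.max(2)<60
PADG=dict(a=(.626,-.124),b=(.639,-.044),c=(.653,.032),d=(.671,.11))
E
python3 - <<'E'
from h import *
f=np.load("top0.npz");p,d=f["p"],f["d"]
P=np.array([blob(p,.015,np.array(g),.045,dark)[0] for g in PADG.values()])
for g in PADG.values(): print(blob(p,.015,np.array(g),.045,dark))
u=P[3]-P[0];u/=np.linalg.norm(u);c=P.mean(0);F=[c+u*s for s in(-.12,-.04,.04,.12)]
print("u",u,np.round(F,4).tolist())
# jar caps by depth: points near cap height
_,r,cc=world_plane("top",0);X=cc+r*d[...,None]
for n,g,h,D in((1,(.444,-.082),.04,.036),(2,(.446,.296),.055,.042),(3,(.443,.075),.07,.048),(4,(.442,-.29),.085,.054)):
    s=(d>0)&(abs(X[...,2]-h)<.008)&(np.linalg.norm(X[...,:2]-g,axis=2)<.045)
    w=X[s]; (cx,cy),R=cv2.minEnclosingCircle(w[:,:2].astype(np.float32))
    print(n,s.sum(),w.mean(0).round(4),(round(cx,4),round(cy,4)),2*R,D,np.ptp(w[:,:2],0))
o=np.array([u[1],-u[0],0]);
for sg in(1,-1):
    y=sg*o; Z=np.array([0,0,-1.]); Rm=np.c_[np.cross(y,Z),y,Z]
    for q in((.443,-.29,.2),(.444,.296,.2),tuple(F[0])+(.2,),tuple(F[3])+(.2,),(.443,.296,.01)):
        j=m.inverse_kinematics(np.array(q),Rm); print(sg,None if j is None else np.round(j,2))
E
```

```text
(array([ 0.625201 , -0.1252789], dtype=float32), array([0.06482297, 0.06413334], dtype=float32))
(array([ 0.6404783 , -0.04638828], dtype=float32), array([0.06494856, 0.07836875], dtype=float32))
(array([0.6558218 , 0.03215329], dtype=float32), array([0.0650838 , 0.06613763], dtype=float32))
(array([0.67016065, 0.11019392], dtype=float32), array([0.07773715, 0.06456639], dtype=float32))
u [0.18754561 0.98225594] [[0.6254000067710876, -0.12520000338554382], [0.6403999924659729, -0.04659999907016754], [0.6553999781608582, 0.03200000151991844], [0.6704000234603882, 0.11050000041723251]]
1 257 [ 0.4459 -0.08    0.0407] (0.4458, -0.0803) 0.035769667476415634 0.036 [0.03384046 0.03435696]
2 374 [0.445  0.3028 0.0558] (0.445, 0.3035) 0.04411555826663971 0.042 [0.03972951 0.043642  ]
3 485 [0.4439 0.0778 0.0708] (0.4439, 0.0779) 0.04774710536003113 0.048 [0.04633647 0.04668096]
4 635 [ 0.4425 -0.2913  0.0855] (0.4424, -0.292) 0.055836569517850876 0.054 [0.05206924 0.05464955]
1 [-0.67  0.35  1.74 -0.    1.05 -0.48]
1 [ 0.5   0.36  1.73 -0.    1.06  0.69]
1 [-0.27  0.54  1.44 -0.    1.16 -0.08]
1 [ 0.09  0.62  1.31 -0.    1.21  0.28]
1 [ 0.5   0.65  1.83 -0.    0.66  0.69]
-1 [-0.67  0.35  1.74 -0.    1.05  2.66]
-1 [ 0.5   0.36  1.73 -0.    1.06 -2.45]
-1 None
-1 [ 0.09  0.62  1.31 -0.    1.21 -2.86]
-1 [ 0.5   0.65  1.83 -0.    0.66 -2.45]
```

```bash
cat >> h.py <<'E'
PAD=dict(a=(.6254,-.1252),b=(.6404,-.0466),c=(.6554,.0320),d=(.6704,.1105))
_y=np.array([.98226,-.18755,0]);_z=np.array([0,0,-1.]);R=np.c_[np.cross(_y,_z),_y,_z]
UP=.2
def transfer(src,dst,D,zg):
    op=min(1,(D+.024)/.085); V=lambda xy,z:np.array([*xy,z])
    m.move_ptp(V(src,UP-.04),R); m.set_gripper(op,30)
    m.move_l(V(src,zg),max_speed=.12)
    m.set_gripper(0,30); print("grip",m.current_grip_width()*.085,m.current_grip_force())
    m.move_l(V(src,UP),max_speed=.15); print("held",m.current_grip_width()*.085,m.current_force())
    m.move_ptp(V(dst,UP),R); m.move_l(V(dst,zg+.025),max_speed=.15)
    m.move_l(V(dst,zg+.0165),max_speed=.03); print("down",m.current_force())
    m.set_gripper(op); m.move_l(V(dst,UP-.04),max_speed=.15); print("t",m.current_time())
E
python3 - <<'E'
from h import *
transfer((.4425,-.2917),PAD["d"],.054,.032)
p,d=m.grab_frame("scene");cv2.imwrite("pics/s1.png",p[:,:,::-1])
E
```

```text
grip 0.052970188782342296 30.994043927639723
held 0.052980216997889525 [-0.27610434 -0.86467885 -1.72832988]
down [-0.60960001  0.67567665 -0.78551903]
t 9.5083
```

View pics/s1.png

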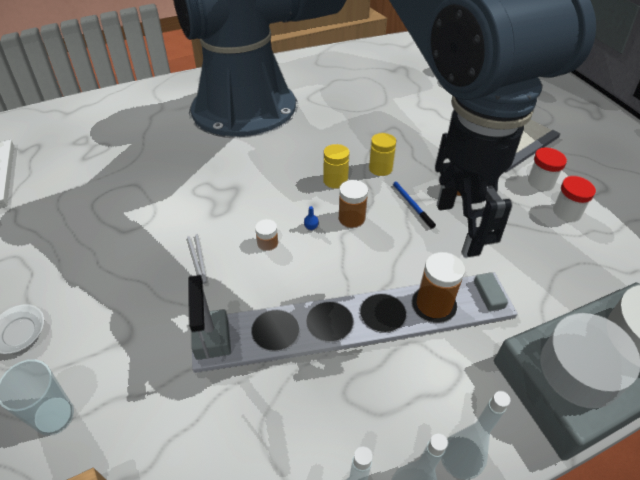

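Jar_4 stands upright and centred on pad_d at px (438,290), and nothing else has moved. The other three come next.

```bash
python3 - <<'E'
from h import *
transfer((.4439,.0779),PAD["c"],.048,.022)
transfer((.445,.3032),PAD["b"],.042,.012)
transfer((.4458,-.0802),PAD["a"],.036,.007)
m.move_ptp(np.array([.42,-.25,.3]),R)
p,d=m.grab_frame("top");_,r,cc=world_plane("top",0);X=cc+r*d[...,None]
for k,h in zip("abcd",(.055,.07,.085,.1)):
    s=(d>0)&(abs(X[...,2]-h)<.008)&(np.linalg.norm(X[...,:2]-PAD[k],axis=2)<.045)
    w=X[s]; print(k,w.mean(0).round(4),np.round(w.mean(0)[:2]-PAD[k],4),np.ptp(w,0).round(3))
p,d=m.grab_frame("scene");cv2.imwrite("pics/s2.png",p[:,:,::-1])
E
```

```text
grip 0.04689346367351027 30.096028223633766
held 0.04703866556093999 [ 0.15076935 -0.44238059 -1.54889483]
down [-0.58919078  0.19422636 -2.03718953]
t 17.4833
grip 0.041193167672444735 30.014062374830246
held 0.04118956014511972 [-0.25233047 -1.68161794 -1.67803788]
down [ 0.25241221 -0.19251225 -0.46347726]
t 26.675
grip 0.03475221072945892 29.387134909629822
held 0.03466981439559095 [ 0.126536   -0.65941538 -0.38099549]
down [ 0.71470296  0.32843328 -0.52551925]
t 34.8
a [ 0.6253 -0.1248  0.0557] [-0.0001  0.0004] [0.036 0.034 0.013]
b [ 0.6403 -0.0456  0.0708] [-0.0001  0.001 ] [0.042 0.039 0.015]
c [0.6549 0.0319 0.0858] [-0.0005 -0.0001] [0.047 0.047 0.015]
d [0.6702 0.1101 0.1009] [-0.0002 -0.0004] [0.055 0.052 0.015]
```

View pics/s2.png

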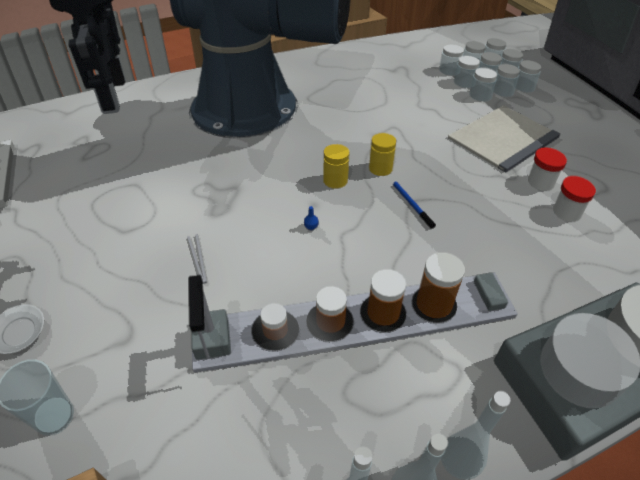

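All four jars stand upright, from smallest at px (273,325) beside the probe to largest at (440,287). They are centred within about 1 mm, and the arm is clear.

```bash
python3 -c "
from bench import manip as m
print(m.sign_off())"
```

```text
the job is handed in; nothing more can be done
None
```

The job is handed in: all four jars stand upright on the rail, smallest beside the probe to largest farthest from it, each measured within about 1 mm of its pad's centre, after roughly 35 s of robot time; the sign-off gave no verdict.

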